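# Oil bottle onto the narrow pass ledge

## Robot

A 7-joint arm with a two-finger parallel gripper is mounted at the origin on the work surface. World frame = base frame: x ahead of the robot, y to its left, z up, the work surface at z = 0. Lengths are in mm, angles in rad, forces in N, time in s.
With the tool pointing down it reaches from about 425 to 875 mm from the base axis. Payload 9.9 kg.
Tool frame: the origin (TCP) lies midway between the tips of the shut fingers; the grasp point (between the pads) lies 19 mm behind it (env.tcp_to_grasp is the distance from the TCP to the grasp point, in mm); y points along the fingers, x is the direction in which the jaws open and shut, and the axes are right-handed (so a half turn about y gives the same grasp; the last joint's range is limited). The gripper opens to 85 mm and grips with 20 to 120 N. Pads are 22 mm wide; open, the fingers measure 114 mm over their backs; the gripper's body (76 mm by 85 mm) begins 54 mm behind the grasp point. The pads swing forward as they close: fully open they stand 13 mm farther back than shut.
Start: joints at [-0.084, 0.576, 0.025, 1.437, -0.015, 1.129, -0.057], TCP at [675.003, 0.006, 231.289] pointing down, gripper open.
Joint ranges: [-2.76, 2.76], [-0.34, 2.15], [-1.52, 1.57], [0.19, 2.46], [-1.09, 4.23], [0.17, 1.99], [-2.82, 2.82]. Speed limits (rad/s): [2.22, 2.22, 3.01, 3.01, 3.14, 3.14, 3.14].

## Interface

Orientations are given as a unit quaternion [w, x, y, z].
In Python, from station import env gives the robot as it stands.
- The arm moves only by the tool step_arm, never from a script. Its argument "steps" is a list of rows, each an object with "grip": the opening, from 0 (shut) to 1 (fully open); "slide": the shift along the tool's x, y, z in m, a list of three; "spin": the turn about the tool's y in rad. A call has 1 to 8 rows; each row is the pose to reach, as a shift and turn from the pose commanded when the call began, along the tool's axes at that moment; what a row does not reach only later rows make up. A row lasts 1/8 s, in which the tool goes at most 62.5 mm and 10.7 degrees, less where a joint would pass 70% of its speed; a pose out of reach is approached as far as the arm can. A call with a gripper value outside its range is refused whole. The fingers move at their own pace and stop on an object; the grip force is fixed at half the most. Time passes only in rows, so rows that repeat a pose let the fingers close. It gives the time, the measured TCP pose, the force and the opening at its end, in the units of the state.
- env.sense(): the state, without advancing time (a new reading comes with each control period).
- env.read_camera(name): name is "scene" or "side" or "wrist"; returns a dict with "img" (420x560x3 uint8, red, green, blue), "vfov" (degrees; the focal length in pixels is half the picture's height over the tangent of half this angle, whatever the lens; pixels are square), "cx", "cy" (the principal point, pixels), "rvec" (rotation vector, rad) and "tvec" (3), from world to camera coordinates, as OpenCV has them. Camera axes: x right, y down, z forward; pixel columns grow to the right and rows downward; lengths in mm; the calibration is good to about 2 mm. A picture is of the moment at which its call begins. There is no depth.
- env.hand_in(): hands the job in, once; it reports no verdict.
The state is a dict: "time": time; "qpos": joint angles; "qd": joint speeds; "tau": joint torques, N m; "tool_pos": TCP position; "eef_rot": TCP orientation; "wrist_force": force on the tool from outside, world axes, zero at the start; "wrist_torque": the same for the moment, N m; "width": finger opening in mm.
Only numpy, scipy, OpenCV 4.12 (cv2) and the standard library are available. Lean on these libraries where they do the work, as an engineer would, in place of code of your own. Each camera call takes 0.05 s, during which the arm holds its last target.

## Task

Set the green oil bottle upright on the cork disc on the narrow raised metal ledge, between the salt and pepper jars, and let go. Put it down gently rather than dropping it, and leave the yellow oil bottle standing where it is.

Things in the scene. Friction and masses are not known exactly. Their poses are not given: they have to be found in the camera images.
- oil_green: The sealed green oil bottle with a blank paper label, the one to place. Its origin is the centre of its underside, z up along the bottle. Round body 56 mm in diameter up to 105 mm, conical shoulder to 130 mm, then a straight neck and black cap, both 29 mm in diameter, up to the top at 185 mm; grip it there, 135 to 180 mm above its underside. Stands loose and upright on the table (z = 0); 0.25 to 0.5 kg.
- oil_yellow: A sealed yellow oil bottle of exactly the same shape, a bystander that must stay where it stands. A dark red-brown vinegar bottle of the same shape stands near both; the three stand in any order, centres at least 105 mm apart.
- ledge: Fixed narrow aluminium ledge on two dark steel legs. Its origin is on the table under its centre; its y axis runs along its length (360 mm), its x axis across its width (84 mm), its flat top is 90 mm above the table. A white salt jar and a dark pepper jar, each 50 mm in diameter and 68 mm high, stand loose on it 140 mm either side of its centre.
- disc: Fixed flat cork disc, 76 mm in diameter and 4 mm thick, on top of the ledge, on its centre line and up to 30 mm from its middle. Its origin is the centre of its underside, 90 mm above the table; the bottle is to stand centred on its upper face, 94 mm above the table.
Mind the look-alikes: they are no part of the job. Several things look just like the oil_green: the one meant starts farthest to the robot's left.

How it is judged (in metres and radians):
At the end, for the whole second after the job is handed in: The green bottle stands upright (within about 7 degrees) and at rest on the cork disc, its centre within 16 mm of the disc's centre, released; the yellow bottle stands upright within 30 mm of where it started (horizontal distance between oil_green and disc below 0.016 m and z of oil_green in the frame of disc between 0.001 and 0.008 m and angle between each of oil_green, oil_yellow's own z axis and vertical below 0.12 rad and linear speed of oil_green below 0.02 m/s and contact force between oil_green and disc above 0.5 N and distance of oil_yellow from where it was at the start of the episode below 0.03 m); the robot touches nothing.
It fails at once if the green bottle is dropped: moving faster than 0.5 m/s while the fingers do not touch it (linear speed of oil_green above 0.5 m/s and contact force between oil_green and the fingers below 0.05 N).
It fails at once if the yellow bottle is moved more than 30 mm or knocked over (distance of oil_yellow from where it was at the start of the episode above 0.03 m or angle between oil_yellow's own z axis and vertical above 0.5 rad).
It also fails if it takes over 40 s, if anything falls off the work surface, if the arm or the gripper's body presses on something with over 40 N, if the wrist force passes 120 N, or if a joint passes its speed limit or range.

## Working session

There is one attempt and no reset: what is moved stays moved. The work goes in short steps, Python scripts to look and compute and a tool call to move; the robot and the scene stay as the last step left them, time stands still between calls to the robot, and variables do not carry over. Pictures are saved under pics/ and viewed, and the job is handed in when it is done.

Besides the shell and the picture viewer there is one more tool, called after "Emit:" by a JSON object that holds its "fn" and its "kwargs". step_arm: Moves the arm, as the interface text tells. Its arguments: {"type":"object","properties":{"steps":{"type":"array"}},"required":["steps"]}

```bash
mkdir -p pics; ls
python3 - <<'E'
from station import env
import cv2
s=env.sense(); print({k:s[k] for k in('time','tool_pos','eef_rot','width','wrist_force')})
for n in('scene','side','wrist'):
    c=env.read_camera(n); cv2.imwrite(f'pics/{n}0.png',c['img'][:,:,::-1]); print(n,c['vfov'],c['cx'],c['cy'],c['rvec'],c['tvec'],[k for k in c])
E
```

```text
pics
{'time': 0.0, 'tool_pos': array([6.74551564e+02, 2.64833433e-02, 2.30449822e+02]), 'eef_rot': array([-7.07086388e-01,  7.07126692e-01, -5.62077996e-04, -6.03720157e-04]), 'width': 85.50345533051721, 'wrist_force': array([-0.51385324, -0.20811829,  0.0103431 ])}
scene 57.793374685741206 279.02833736212114 207.511627439779 [ 2.18020033  1.18000293 -0.43408177] [-151.17995476 -276.69184331 1212.76894572] ['img', 'vfov', 'cx', 'cy', 'rvec', 'tvec']
side 43.28516128410845 276.3627781363296 210.34747037944436 [ 2.18143419 -0.65082189  0.30355472] [-410.87193398  178.33782094 1128.98220432] ['img', 'vfov', 'cx', 'cy', 'rvec', 'tvec']
wrist 68.54244612261253 277.67842468487487 206.661686636735 [-2.83537953e+00 -4.15193532e-04  2.42124280e-03] [-674.18208315  -39.64279727  380.32782546] ['img', 'vfov', 'cx', 'cy', 'rvec', 'tvec']
```

View pics/scene0.png

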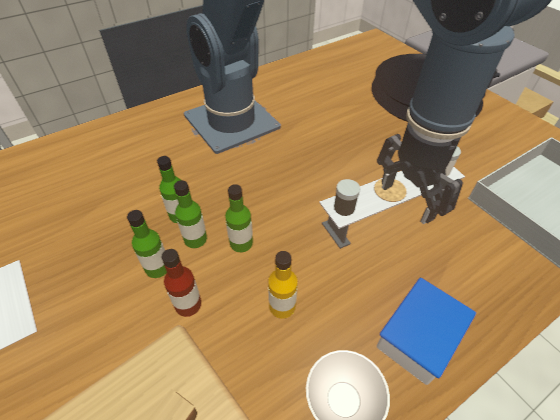

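View pics/side0.png

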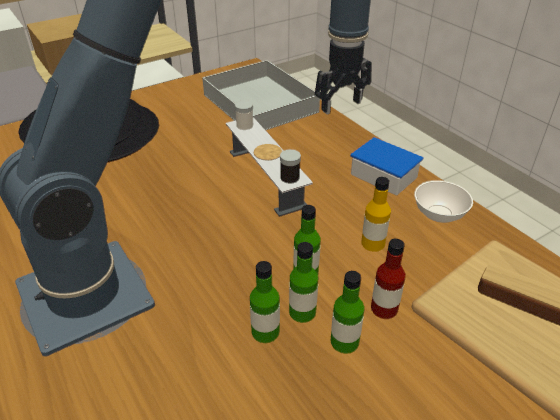

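View pics/wrist0.png

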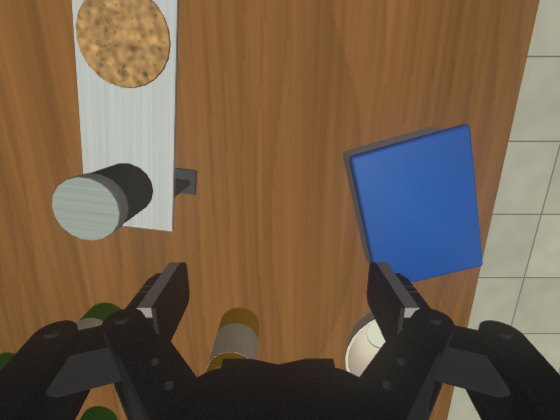

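The scene camera faces the robot, so the robot's left (+y) should be image right there. I'll measure the caps and the disc rather than guess.

```bash
cat > h.py <<'E'
import numpy as np, cv2
def K(c):
    f=c['img'].shape[0]/2/np.tan(np.radians(c['vfov'])/2); return np.array([[f,0,c['cx']],[0,f,c['cy']],[0,0,1.]])
def proj(c,p): return cv2.projectPoints(np.array(p,float).reshape(-1,1,3),np.array(c['rvec']),np.array(c['tvec']),K(c),None)[0].reshape(-1,2)
def onz(c,uv,z):
    R=cv2.Rodrigues(np.array(c['rvec']))[0]; t=np.array(c['tvec']); o=-R.T@t
    d=R.T@np.linalg.inv(K(c))@np.array([uv[0],uv[1],1.]); return o+d*(z-o[2])/d[2]
E
python3 - <<'E'
from station import env
from h import *
C={n:env.read_camera(n) for n in('scene','side')}
for n,c in C.items():
    hsv=cv2.cvtColor(c['img'],cv2.COLOR_RGB2HSV)
    M={'green':cv2.inRange(hsv,(40,120,40),(75,255,255)),'yellow':cv2.inRange(hsv,(20,220,120),(32,255,255)),'red':cv2.inRange(hsv,(0,200,40),(6,255,200))+cv2.inRange(hsv,(172,200,40),(180,255,200))}
    for k,m in M.items():
        num,l,st,ce=cv2.connectedComponentsWithStats(m)
        for i in range(1,num):
            if st[i,4]>60: print(n,k,st[i],ce[i].round())
    R=c['img']
    print(n,'axes: origin(700,0,0)',proj(c,[[700,0,0],[800,0,0],[700,100,0]]).round().tolist())
E
python3 - <<'E'
import cv2
import sys; sys.path.insert(0,'.')
a=cv2.imread('pics/scene0.png')[140:330,110:320]; cv2.imwrite('pics/cropscene.png',cv2.resize(a,None,fx=3,fy=3,interpolation=cv2.INTER_CUBIC))
a=cv2.imread('pics/side0.png')[170:360,240:420]; cv2.imwrite('pics/cropside.png',cv2.resize(a,None,fx=3,fy=3,interpolation=cv2.INTER_CUBIC))
E
```

```text
scene green [ 160  166   41   60 1083] [179. 201.]
scene green [226 198  24  32 563] [238. 215.]
scene green [131 220  30  37 705] [145. 241.]
scene green [184 234  22  14 164] [195. 242.]
scene green [231 240  20  12 120] [241. 247.]
scene green [144 266  22  12 144] [156. 272.]
scene yellow [269 270  28  29 519] [283. 283.]
scene red [166 274  27  18 272] [178. 283.]
scene axes: origin(700,0,0) [[385.0, 284.0], [420.0, 321.0], [418.0, 263.0]]
side green [294 218  26  35 520] [307. 235.]
side green [290 256  28  38 809] [304. 277.]
side green [250 275  29  40 828] [264. 297.]
side green [334 284  30  41 864] [349. 307.]
side green [290 306  26  16 242] [302. 315.]
side green [252 325  27  18 252] [265. 335.]
side green [331 334  28  19 259] [343. 345.]
side yellow [365 190  26  33 589] [378. 208.]
side yellow [362 238  24  14 220] [374. 245.]
side red [376 251  29  39 732] [390. 273.]
side red [371 300  27  18 220] [383. 311.]
side axes: origin(700,0,0) [[342.0, 186.0], [370.0, 174.0], [319.0, 168.0]]
```

View pics/cropscene.png

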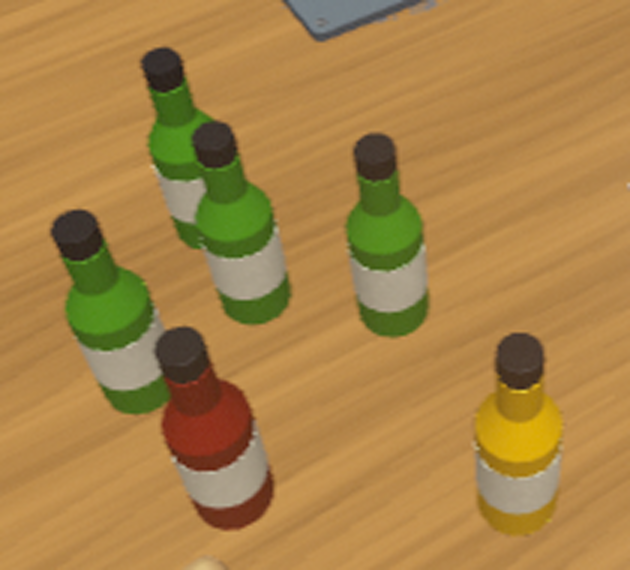

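View pics/cropside.png

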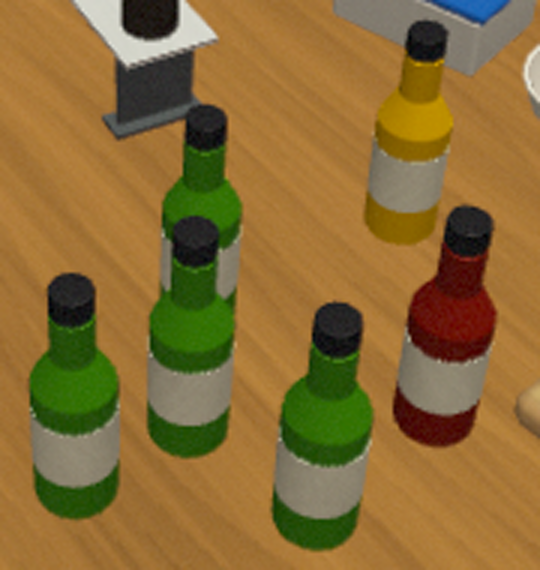

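Run:
```python
from station import env
from h import *
C={n:env.read_camera(n) for n in('scene','side')}
seed={'g_right(scene235,192)':((235,192),(309,213)),'g_mid':((181,188),(305,251)),'g_back':((164,163),(264,269)),'g_left':((136,218),(352,279)),'red':((171,258),(396,247)),'yellow':((283,260),(382,184))}
P={}
for n,c in C.items():
    g=c['img'].max(2); R=cv2.Rodrigues(np.array(c['rvec']))[0]; P[n]=K(c)@np.c_[R,np.array(c['tvec'])]
    c['m']=(g<70).astype(np.uint8)
for k,(a,b) in seed.items():
    out=[]
    for n,s in zip(C,(a,b)):
        num,l,st,ce=cv2.connectedComponentsWithStats(C[n]['m'])
        i=l[s[1],s[0]]; out.append(ce[i]); print(k,n,st[i] if i else 'bg',ce[i].round(1))
    X=cv2.triangulatePoints(P['scene'],P['side'],out[0].reshape(2,1),out[1].reshape(2,1)); X=(X[:3]/X[3]).ravel()
    print('   tri',X.round(1),'res',[np.round(proj(C[n],X)[0]-o,1) for n,o in zip(C,out)])
    for n,o in zip(C,out): print('   z173',n,onz(C[n],o,173)[:2].round(1))
for n,c in C.items():
    hsv=cv2.cvtColor(c['img'],cv2.COLOR_RGB2HSV)
    roi=(370,405,170,205) if n=='scene' else (250,288,140,163)
    x0,x1,y0,y1=roi
    m=np.zeros(hsv.shape[:2],np.uint8); m[y0:y1,x0:x1]=cv2.inRange(hsv,(8,70,90),(30,255,255))[y0:y1,x0:x1]
    num,l,st,ce=cv2.connectedComponentsWithStats(m); i=1+st[1:,4].argmax(); print(n,'disc',st[i],ce[i].round(1),'on94:',onz(c,ce[i],93).round(1))
a=C['scene']['img'][140:250,300:480,::-1]; cv2.imwrite('pics/d1.png',cv2.resize(a,None,fx=4,fy=4,interpolation=cv2.INTER_CUBIC))
a=C['side']['img'][90:220,210:330,::-1]; cv2.imwrite('pics/d2.png',cv2.resize(a,None,fx=4,fy=4,interpolation=cv2.INTER_CUBIC))
```

```text
g_right(scene235,192) scene bg [276.9 224. ]
g_right(scene235,192) side [300 205  15  16 186] [307.7 212.2]
   tri [ 487.9 -139.3   96.1] res [array([ 2.1, -3.7]), array([1.5, 1.5])]
   z173 scene [ 544.9 -181.7]
   z173 side [ 431.6 -207.1]
g_mid scene [174 181  15  15 175] [181.1 188. ]
g_mid side [294 241  20  18 249] [304.  249.8]
   tri [ 360.4 -294.8  175.4] res [array([ 0.3, -0.4]), array([0.2, 0.2])]
   z173 scene [ 358.9 -295.2]
   z173 side [ 361.9 -292.2]
g_back scene [158 156  13  15 151] [164. 163.]
g_back side [256 261  15  18 240] [263.  269.8]
   tri [ 270.3 -295.6  174.6] res [array([ 0.1, -0.2]), array([0.1, 0.1])]
   z173 scene [ 268.8 -295.6]
   z173 side [ 271.1 -294. ]
g_left scene [128 210  16  17 207] [135.4 218.1]
g_left side [344 271  17  19 255] [351.9 279.7]
   tri [ 386.8 -400.8  174.9] res [array([ 0., -0.]), array([0., 0.])]
   z173 scene [ 385.1 -400.8]
   z173 side [ 388.  -399.5]
red scene [162 249  17  19 227] [170.2 257.9]
red side [388 239  16  17 219] [395.5 246.8]
   tri [ 507.5 -380.7  174.9] res [array([-0.1,  0.1]), array([-0., -0.])]
   z173 scene [ 506.  -380.4]
   z173 side [ 509.1 -379.4]
yellow scene bg [276.9 224. ]
yellow side [375 177  14  14 156] [381.7 183.3]
   tri [ 589.2 -230.6  211.2] res [array([-9.9, 15.5]), array([-4.7, -6. ])]
   z173 scene [ 544.9 -181.7]
   z173 side [ 622.  -215.4]
scene disc [370 170  35  32 617] [387.  187.2] on94: [540.8 129.6  93. ]
side disc [254 140  34  20 452] [270.4 149.9] on94: [558.9 132.8  93. ]
```

View pics/d1.png

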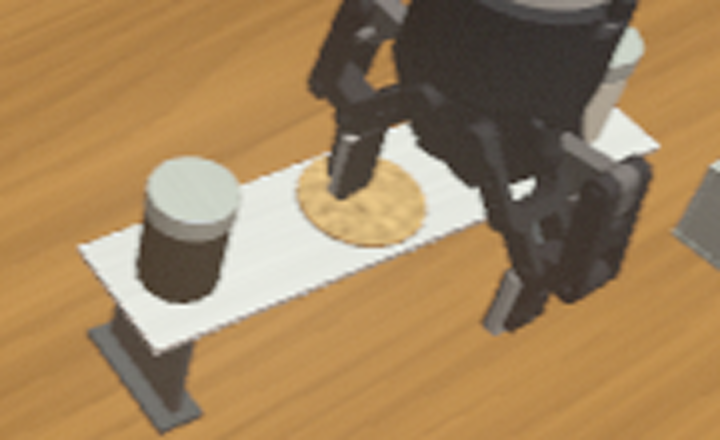

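View pics/d2.png

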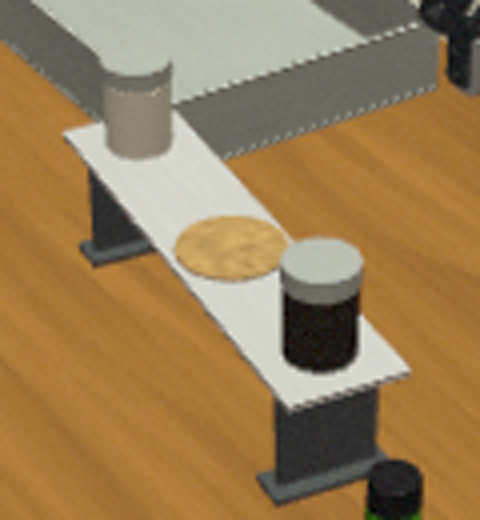

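Run:
```python
from station import env
from h import *
C={n:env.read_camera(n) for n in('scene','side','wrist')}
P={n:K(c)@np.c_[cv2.Rodrigues(np.array(c['rvec']))[0],np.array(c['tvec'])] for n,c in C.items()}
def tri(a,b,n1='scene',n2='side'):
    X=cv2.triangulatePoints(P[n1],P[n2],np.array(a,float).reshape(2,1),np.array(b,float).reshape(2,1)); return (X[:3]/X[3]).ravel()
seed={'green':((235,192),(309,213)),'yellow':((283,260),(382,184))}
for k,ss in seed.items():
    o=[]
    for n,s in zip(('scene','side'),ss):
        g=C[n]['img'].max(2); m=np.zeros_like(g); x,y=s; m[y-13:y+13,x-13:x+13]=(g<90)[y-13:y+13,x-13:x+13]
        num,l,st,ce=cv2.connectedComponentsWithStats(m); i=1+st[1:,4].argmax(); o.append(ce[i]); print(k,n,st[i],ce[i].round(1))
    X=tri(*o); print(k,X.round(1),[np.round(proj(C[n],X)[0]-q,1) for n,q in zip(C,o)])
# disc from side and scene and wrist: contour ellipse
for n,(x0,x1,y0,y1) in {'side':(245,295,138,168),'wrist':(60,180,0,100)}.items():
    hsv=cv2.cvtColor(C[n]['img'],cv2.COLOR_RGB2HSV); m=np.zeros(hsv.shape[:2],np.uint8)
    m[y0:y1,x0:x1]=cv2.inRange(hsv,(8,80,90),(30,255,255))[y0:y1,x0:x1]
    m=cv2.morphologyEx(m,cv2.MORPH_CLOSE,np.ones((5,5),np.uint8))
    cn=max(cv2.findContours(m,cv2.RETR_EXTERNAL,cv2.CHAIN_APPROX_NONE)[0],key=cv2.contourArea).reshape(-1,2)
    W=np.array([onz(C[n],p,94)[:2] for p in cn if p[1]>1 ])
    c,r=cv2.minEnclosingCircle(W.astype(np.float32)); 
    A=np.c_[2*W,np.ones(len(W))]; s=np.linalg.lstsq(A,(W**2).sum(1),rcond=None)[0]
    print(n,'disc enclosing',np.round(c,1),round(r,1),'lsq',s[:2].round(1),np.sqrt(s[2]+s[:2]@s[:2]).round(1),'bbox',cv2.boundingRect(cn))
# ledge corners (scene crop / side crop)
for nm,n,uv in [('near-right','side',(210+292/4,90+408/4)),('nr2','side',(210+410/4,90+372/4)),('farL','side',(210+64/4,90+133/4)),('farR','side',(210+175/4,90+108/4)),('sc a','scene',(300+80/4,140+247/4)),('sc b','scene',(300+158/4,140+352/4)),('sc c','scene',(300+660/4,140+147/4)),('wr','wrist',(172,231))]:
    print(nm,onz(C[n],uv,90).round(1))
```

```text
green scene [228 185  14  16 180] [234.6 192.2]
green side [296 200  20  26 337] [306.2 212.9]
green [ 428.  -207.6  172.6] [array([ 0.3, -0.5]), array([0.2, 0.2])]
yellow scene [276 251  15  19 230] [282.9 259.9]
yellow side [375 177  14  14 168] [381.7 183.4]
yellow [ 619.3 -217.8  175.6] [array([-0.1,  0.1]), array([-0., -0.])]
side disc enclosing [552.9 123. ] 93.3 lsq [552.5 124.1] 61.2 bbox (245, 138, 50, 30)
wrist disc enclosing [533.3 120. ] 57.1 lsq [537.9 122.6] 41.9 bbox (60, 0, 110, 100)
near-right [487.8 -33.8  90. ]
nr2 [567.4 -43.3  90. ]
farL [530.8 322.8  90. ]
farR [615.2 309.8  90. ]
sc a [489.3 -28.5  90. ]
sc b [572.5 -39.2  90. ]
sc c [616.4 315.6  90. ]
wr [570.1 -38.3  90. ]
```

Candidates for oil_green, by cap pixel in scene:
- (235,192): y ≈ -207
- (181,188): y ≈ -295
- (164,163): y ≈ -296
- (135,218): y ≈ -401

The one at (235,192) has the largest y, so it is farthest to the robot's left. The enlarged crop shows it is the green bottle standing alone on the right, at about (430, -207). I'll move above it now.

Emit:
{"fn": "step_arm", "kwargs": {"steps": [{"grip": 1,"slide": [-0.03,0,-0.026],"spin": 0},{"grip": 1,"slide": [-0.07,0,-0.06],"spin": 0},{"grip": 1,"slide": [-0.11,0,-0.094],"spin": 0},{"grip": 1,"slide": [-0.15,0,-0.128],"spin": 0},{"grip": 1,"slide": [-0.19,0,-0.162],"spin": 0},{"grip": 1,"slide": [-0.225,0,-0.19],"spin": 0},{"grip": 1,"slide": [-0.245,0,-0.207],"spin": 0},{"grip": 1,"slide": [-0.245,0,-0.207],"spin": 0}]}}

```text
time: 1.5
tool_pos: [428.5, -208.6, 231.7]
eef_rot: [-0.707, 0.707, -0.001, 0.001]
wrist_force: [0.7, 0.3, 0.7]
width: 85.3
```

Run:
```python
from station import env
from h import *
s=env.sense(); print(s['time'],s['tool_pos'].round(1),s['eef_rot'].round(3))
for n in('scene','side','wrist'):
    c=env.read_camera(n); cv2.imwrite(f'pics/{n}1.png',c['img'][:,:,::-1]); 
    print(n,'pred cap top',proj(c,[[430,-207,185],[430,-207,135]]).round(1).tolist(), 'disc',proj(c,[[552,130,94]]).round(1))
    hsv=cv2.cvtColor(c['img'],cv2.COLOR_RGB2HSV); np.save(f'pics/{n}1.npy',c['img'])
    if n=='wrist': print(c['rvec'],c['tvec'])
    # ledge-relative colour
    if n=='scene': print(hsv[187,378:404:4].tolist(),hsv[205,380:390:5].tolist(),hsv[230,400:410:5].tolist())
    if n=='side': print(hsv[152,256:284:4].tolist(), hsv[158,290:300:5].tolist())
    a=c['img'][140:250,300:480,::-1]
    if n=='scene': cv2.imwrite('pics/d3.png',cv2.resize(a,None,fx=4,fy=4,interpolation=cv2.INTER_CUBIC))
```

```text
1.5 [ 428.5 -208.6  231.7] [-0.707  0.707 -0.001  0.001]
scene pred cap top [[235.2, 188.0], [237.2, 204.4]] disc [[390.6 189.8]]
[[19, 111, 205], [19, 109, 209], [19, 108, 206], [19, 107, 220], [19, 107, 214], [19, 108, 212], [19, 108, 210]] [[38, 9, 229], [34, 9, 230]] [[17, 145, 183], [17, 143, 185]]
side pred cap top [[307.3, 207.9], [306.4, 226.7]] disc [[268.7 150.8]]
[[19, 131, 208], [19, 129, 197], [19, 134, 198], [19, 129, 199], [19, 130, 190], [83, 33, 31], [30, 5, 54]] [[0, 0, 48], [40, 20, 196]]
wrist pred cap top [[276.9, 231.4], [277.0, 208.3]] disc [[ 475.4 -334.8]]
[-2.83550696e+00  3.09307841e-04 -9.34691515e-04] [-430.67934284 -236.60063618  317.64848217]
```

View pics/wrist1.png

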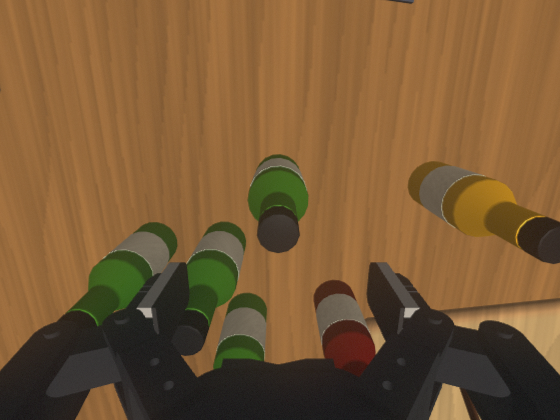

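View pics/scene1.png

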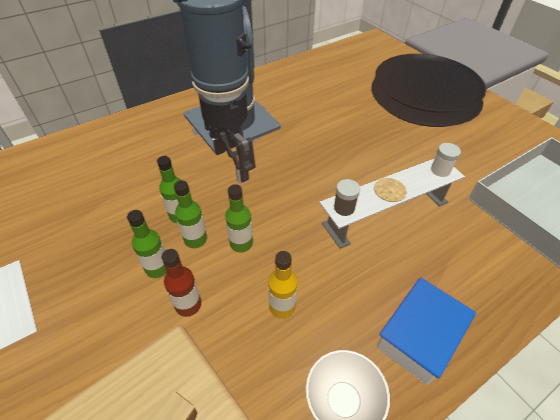

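View pics/side1.png

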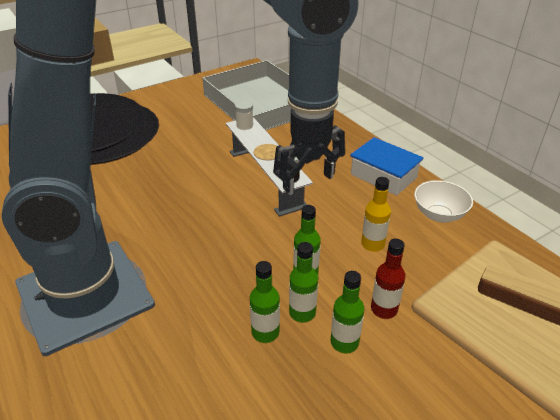

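Wrist view: cap top at about (278,232), predicted (277,231), so the bottle position holds. Next I measure the disc, which scene now shows unobstructed.

Run:
```python
from station import env
from h import *
c=env.read_camera('scene'); hsv=cv2.cvtColor(c['img'],cv2.COLOR_RGB2HSV)
m=np.zeros(hsv.shape[:2],np.uint8); m[172:208,366:412]=cv2.inRange(hsv,(14,60,120),(24,135,255))[172:208,366:412]
num,l,st,ce=cv2.connectedComponentsWithStats(m); i=1+st[1:,4].argmax(); print(st[i],ce[i])
cn=max(cv2.findContours((l==i).astype(np.uint8),cv2.RETR_EXTERNAL,cv2.CHAIN_APPROX_NONE)[0],key=cv2.contourArea)
(e,ax,an)=cv2.fitEllipse(cn); W=np.array([onz(c,p,93)[:2] for p in cn.reshape(-1,2)],np.float32)
print(e,ax,cv2.minEnclosingCircle(W),'centroid',onz(c,ce[i],93).round(1),onz(c,e,93).round(1))
c2=env.read_camera('side'); print('side eye',onz(c2,(268.2,151.8),94).round(1))
```

```text
[374 177  32  25 598] [389.7458194  189.32943144]
(389.7121276855469, 189.31527709960938) (22.351892471313477, 32.00279235839844) ((547.0656127929688, 131.06723022460938), 39.888511657714844) centroid [549.3 130.1  93. ] [549.2 130.   93. ]
side eye [548.4 126.8  94. ]
```

Emit:
{"fn": "step_arm", "kwargs": {"steps": [{"grip": 1,"slide": [0,0.02,0],"spin": 0},{"grip": 1,"slide": [0,0.045,0],"spin": 0},{"grip": 1,"slide": [0,0.07,0],"spin": 0},{"grip": 1,"slide": [0,0.085,0],"spin": 0},{"grip": 1,"slide": [0,0.093,0],"spin": 0},{"grip": 1,"slide": [0,0.093,0],"spin": 0}]}}

```text
time: 2.5
tool_pos: [430.2, -206.6, 138.0]
eef_rot: [0.707, -0.707, -0.0, 0.001]
wrist_force: [0.3, -0.2, -0.5]
width: 85.4
```

Emit:
{"fn": "step_arm", "kwargs": {"steps": [{"grip": 0,"slide": [0,0,0],"spin": 0},{"grip": 0,"slide": [0,0,0],"spin": 0},{"grip": 0,"slide": [0,0,0],"spin": 0},{"grip": 0,"slide": [0,0,0],"spin": 0},{"grip": 0,"slide": [0,0,0],"spin": 0},{"grip": 0,"slide": [0,0,0],"spin": 0},{"grip": 0,"slide": [0,0,0],"spin": 0},{"grip": 0,"slide": [0,0,0],"spin": 0}]}}

```text
time: 3.5
tool_pos: [430.4, -207.2, 138.8]
eef_rot: [-0.707, 0.707, 0.0, 0.0]
wrist_force: [0.4, 0.9, 4.9]
width: 28.0
```

Gripped at 28 mm, against the 29 mm neck. I'll lift straight up, keeping it gentle.

Emit:
{"fn": "step_arm", "kwargs": {"steps": [{"grip": 0,"slide": [0,-0.008,0],"spin": 0},{"grip": 0,"slide": [0,-0.022,0],"spin": 0},{"grip": 0,"slide": [0,-0.047,0],"spin": 0},{"grip": 0,"slide": [0,-0.077,0],"spin": 0},{"grip": 0,"slide": [0,-0.112,0],"spin": 0},{"grip": 0,"slide": [0,-0.147,0],"spin": 0},{"grip": 0,"slide": [0,-0.177,0],"spin": 0},{"grip": 0,"slide": [0,-0.2,0],"spin": 0}]}}

```text
time: 4.5
tool_pos: [429.7, -207.0, 340.5]
eef_rot: [-0.707, 0.707, 0.0, 0.001]
wrist_force: [-0.1, -0.3, -2.7]
width: 27.8
```

Run:
```python
from station import env
from h import *
s=env.sense(); print(s['time'],s['tool_pos'].round(1),s['eef_rot'].round(3),s['wrist_force'].round(1),s['wrist_torque'].round(2),s['width'])
c=env.read_camera('side'); cv2.imwrite('pics/side2.png',c['img'][:,:,::-1])
c=env.read_camera('scene'); cv2.imwrite('pics/scene2.png',c['img'][:,:,::-1])
```

```text
4.5 [ 429.7 -207.   340.5] [-0.707  0.707  0.     0.001] [-0.1 -0.3 -2.7] [ 0.02  0.03 -0.02] 27.820913649237756
```

View pics/side2.png

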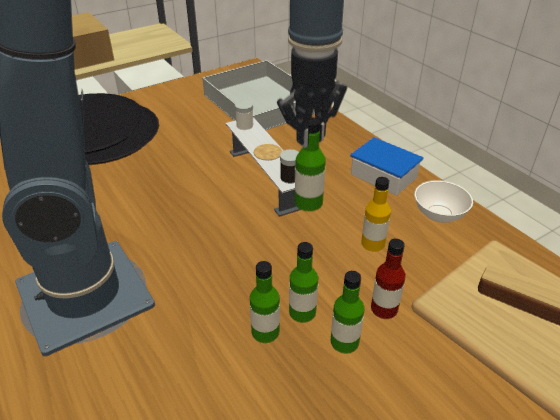

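View pics/scene2.png

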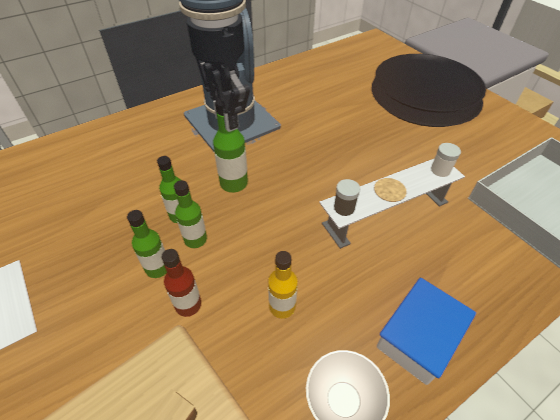

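Both views show the bottle hanging upright in the gripper (side body about (310,180)) and the other bottles undisturbed. Next I carry it over the ledge.

Emit:
{"fn": "step_arm", "kwargs": {"steps": [{"grip": 0,"slide": [0.003,0,0.01],"spin": 0},{"grip": 0,"slide": [0.01,0,0.03],"spin": 0},{"grip": 0,"slide": [0.02,0,0.058],"spin": 0},{"grip": 0,"slide": [0.031,0,0.088],"spin": 0},{"grip": 0,"slide": [0.042,0,0.118],"spin": 0},{"grip": 0,"slide": [0.053,0,0.149],"spin": 0},{"grip": 0,"slide": [0.064,0,0.18],"spin": 0},{"grip": 0,"slide": [0.075,0,0.212],"spin": 0}]}}

```text
time: 5.6
tool_pos: [504.5, 6.8, 336.9]
eef_rot: [0.707, -0.707, 0.001, 0.001]
wrist_force: [0.8, 0.5, -3.5]
width: 27.6
```

Emit:
{"fn": "step_arm", "kwargs": {"steps": [{"grip": 0,"slide": [0.011,0,0.031],"spin": 0},{"grip": 0,"slide": [0.022,0,0.062],"spin": 0},{"grip": 0,"slide": [0.033,0,0.092],"spin": 0},{"grip": 0,"slide": [0.04,0,0.112],"spin": 0},{"grip": 0,"slide": [0.044,0,0.122],"spin": 0},{"grip": 0,"slide": [0.044,0,0.1245],"spin": 0},{"grip": 0,"slide": [0.044,0,0.1245],"spin": 0}]}}

```text
time: 6.48
tool_pos: [548.8, 128.6, 338.3]
eef_rot: [-0.707, 0.707, -0.0, 0.0]
wrist_force: [0.1, 1.4, -1.5]
width: 28.1
```

Run:
```python
from station import env
from h import *
s=env.sense(); print(s['time'],s['tool_pos'].round(1),s['eef_rot'].round(3),s['wrist_force'].round(1),s['width'])
for n in('scene','side'):
    c=env.read_camera(n); a=c['img'][40:250,:,::-1].copy()
    x0=290 if n=='scene' else 180
    print(n,'bottle base/top expected',proj(c,[[549,129.5,200],[549,129.5,385],[549,129.5,94]]).round(1).tolist())
    cv2.imwrite(f'pics/{n}3.png',cv2.resize(a[:,x0:x0+200],None,fx=2.8,fy=2.8,interpolation=cv2.INTER_CUBIC))
```

```text
6.475 [548.8 128.6 338.3] [-0.707  0.707 -0.     0.   ] [ 0.1  1.4 -1.5] 28.110704830600643
scene bottle base/top expected [[400.7, 154.7], [426.6, 74.8], [389.6, 189.1]]
side bottle base/top expected [[267.3, 115.3], [266.1, 43.0], [267.8, 151.3]]
```

View pics/scene3.png

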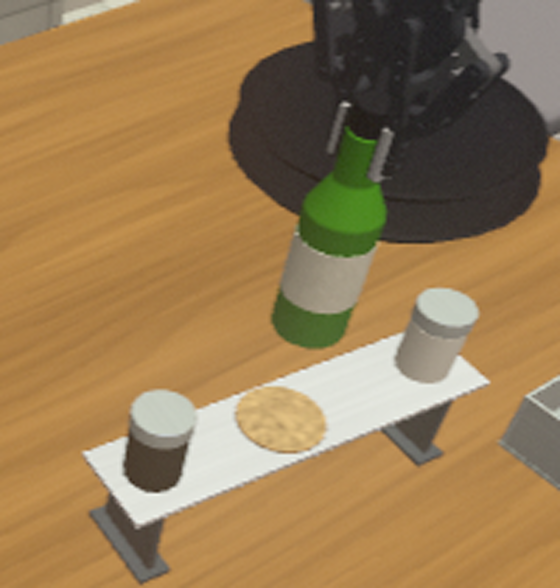

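View pics/side3.png

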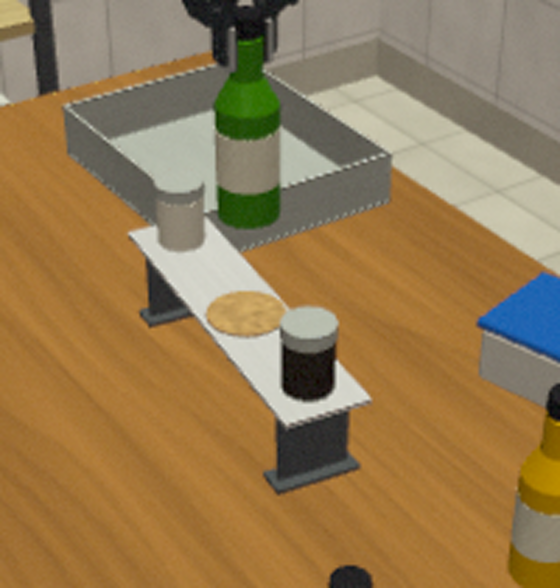

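The bottle base in scene is at about (401,155), expected (401,155). The disc centre in side is at about (268,152), expected (268,151). Aligned to about 1–2 mm, so I'll lower it, slowly near the end.

Emit:
{"fn": "step_arm", "kwargs": {"steps": [{"grip": 0,"slide": [0,0.01,0],"spin": 0},{"grip": 0,"slide": [0,0.027,0],"spin": 0},{"grip": 0,"slide": [0,0.048,0],"spin": 0},{"grip": 0,"slide": [0,0.068,0],"spin": 0},{"grip": 0,"slide": [0,0.084,0],"spin": 0},{"grip": 0,"slide": [0,0.095,0],"spin": 0},{"grip": 0,"slide": [0,0.1,0],"spin": 0},{"grip": 0,"slide": [0,0.1,0],"spin": 0}]}}

```text
time: 7.58
tool_pos: [549.0, 129.4, 238.2]
eef_rot: [-0.707, 0.707, -0.0, -0.0]
wrist_force: [-0.8, 0.0, -2.5]
width: 28.1
```

Emit:
{"fn": "step_arm", "kwargs": {"steps": [{"grip": 0,"slide": [0,0.001,0],"spin": 0},{"grip": 0,"slide": [0,0.002,0],"spin": 0},{"grip": 0,"slide": [0,0.003,0],"spin": 0},{"grip": 0,"slide": [0,0.004,0],"spin": 0},{"grip": 0,"slide": [0,0.004,0],"spin": 0}]}}

```text
time: 8.2
tool_pos: [549.0, 129.5, 234.2]
eef_rot: [-0.707, 0.707, -0.0, -0.0]
wrist_force: [0.6, 0.3, -2.6]
width: 28.0
```

Emit:
{"fn": "step_arm", "kwargs": {"steps": [{"grip": 0,"slide": [0,0.001,0],"spin": 0},{"grip": 0,"slide": [0,0.001,0],"spin": 0}]}}

```text
time: 8.45
tool_pos: [548.9, 129.5, 233.2]
eef_rot: [-0.707, 0.707, -0.0, -0.0]
wrist_force: [-0.0, -0.4, -3.6]
width: 27.8
```

Emit:
{"fn": "step_arm", "kwargs": {"steps": [{"grip": 0,"slide": [0,0.0005,0],"spin": 0},{"grip": 0,"slide": [0,0.001,0],"spin": 0},{"grip": 0,"slide": [0,0.001,0],"spin": 0}]}}

```text
time: 8.82
tool_pos: [549.2, 129.6, 232.8]
eef_rot: [0.707, -0.707, -0.0, -0.0]
wrist_force: [-0.8, -0.2, 4.5]
width: 27.8
```

Emit:
{"fn": "step_arm", "kwargs": {"steps": [{"grip": 0,"slide": [0,0.0005,0],"spin": 0},{"grip": 0,"slide": [0,0.0005,0],"spin": 0}]}}

```text
time: 9.07
tool_pos: [549.3, 129.6, 232.8]
eef_rot: [0.707, -0.707, -0.0, -0.0]
wrist_force: [-3.0, -1.1, 10.0]
width: 27.5
```

Contact is clear: Fz went from -3 to +10 N. Now I release.

Emit:
{"fn": "step_arm", "kwargs": {"steps": [{"grip": 0.4,"slide": [0,0,0],"spin": 0},{"grip": 0.5,"slide": [0,0,0],"spin": 0},{"grip": 0.7,"slide": [0,0,0],"spin": 0},{"grip": 1,"slide": [0,0,0],"spin": 0},{"grip": 1,"slide": [0,0,0],"spin": 0},{"grip": 1,"slide": [0,0,0],"spin": 0},{"grip": 1,"slide": [0,0,0],"spin": 0}]}}

```text
time: 9.95
tool_pos: [549.0, 129.5, 231.8]
eef_rot: [0.707, -0.707, -0.0, -0.0]
wrist_force: [0.0, -0.4, -0.3]
width: 85.3
```

Run:
```python
from station import env
from h import *
s=env.sense(); print(s['time'],s['tool_pos'].round(1),s['wrist_force'].round(1),s['width'])
for n in('scene','side'):
    c=env.read_camera(n); a=c['img'][40:250,:,::-1].copy()
    x0=290 if n=='scene' else 180
    cv2.imwrite(f'pics/{n}4.png',cv2.resize(a[:,x0:x0+200],None,fx=2.8,fy=2.8,interpolation=cv2.INTER_CUBIC))
```

```text
9.95 [549.  129.5 231.8] [ 0.  -0.4 -0.3] 85.28480668542973
```

View pics/scene4.png

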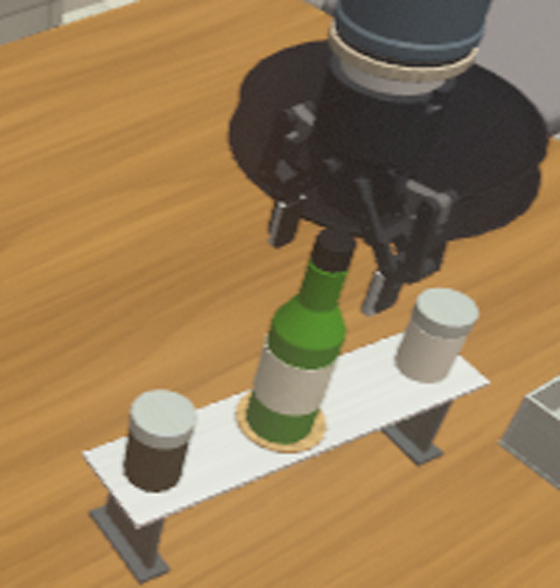

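View pics/side4.png

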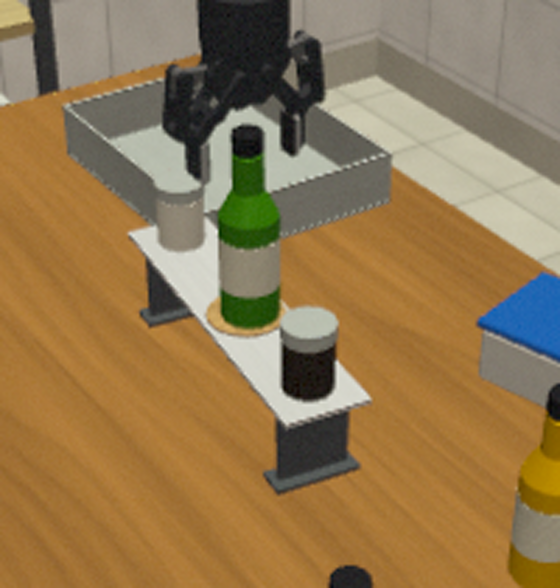

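The bottle stands upright and centred on the disc, with an even cork rim visible around its base at about (285,430) in the scene crop. The fingers are clear, so I'll retreat upward.

Emit:
{"fn": "step_arm", "kwargs": {"steps": [{"grip": 1,"slide": [0,-0.015,0],"spin": 0},{"grip": 1,"slide": [0,-0.035,0],"spin": 0},{"grip": 1,"slide": [0,-0.06,0],"spin": 0},{"grip": 1,"slide": [0,-0.085,0],"spin": 0},{"grip": 1,"slide": [0,-0.105,0],"spin": 0},{"grip": 1,"slide": [0,-0.115,0],"spin": 0},{"grip": 1,"slide": [0,-0.12,0],"spin": 0},{"grip": 1,"slide": [0,-0.12,0],"spin": 0}]}}

```text
time: 11.05
tool_pos: [548.9, 129.5, 351.7]
eef_rot: [-0.707, 0.707, -0.0, -0.0]
wrist_force: [-0.3, 0.8, 0.4]
width: 85.2
```

Run:
```python
from station import env
from h import *
s=env.sense(); print(s['time'],s['tool_pos'].round(1),s['wrist_force'].round(1))
C={n:env.read_camera(n) for n in('scene','side')}
for n,c in C.items():
    cv2.imwrite(f'pics/{n}5.png',c['img'][:,:,::-1])
    hsv=cv2.cvtColor(c['img'],cv2.COLOR_RGB2HSV); m=cv2.inRange(hsv,(40,120,40),(75,255,255))
    num,l,st,ce=cv2.connectedComponentsWithStats(m)
    for i in range(1,num):
        if st[i,4]>60 and st[i,1]<240: print(n,st[i],ce[i].round(1))
    print(n,'pred axis base,z94+117,cap', proj(c,[[549,129.5,94],[549,129.5,199],[549,129.5,267]]).round(1).tolist(),'yellow cap',proj(c,[619.3,-217.8,175.6]).round(1))
    m=cv2.inRange(hsv,(20,220,120),(32,255,255)); num,l,st,ce=cv2.connectedComponentsWithStats(m); i=1+st[1:,4].argmax(); print('yellow',st[i],ce[i].round())
```

```text
11.05 [548.9 129.5 351.7] [-0.3  0.8  0.4]
scene [386 134  28  38 674] [400.7 154.6]
scene [ 160  166   41   60 1082] [179.1 200.5]
scene [382 187  21  11 144] [392.  192.3]
scene [131 220  30  37 708] [145.2 240.6]
scene [184 235  22  13 160] [195.2 241.9]
scene pred axis base,z94+117,cap [[389.6, 189.1], [400.6, 155.0], [409.0, 129.2]] yellow cap [[282.8 260. ]]
yellow [269 268  28  31 544] [283. 284.]
side [258  95  22  34 526] [268.3 113.6]
side [259 144  20  13 197] [268.5 150.2]
side pred axis base,z94+117,cap [[267.8, 151.3], [267.3, 115.7], [266.9, 90.7]] yellow cap [[381.7 183.3]]
yellow [365 190  26  33 585] [379. 208.]
```

View pics/scene5.png

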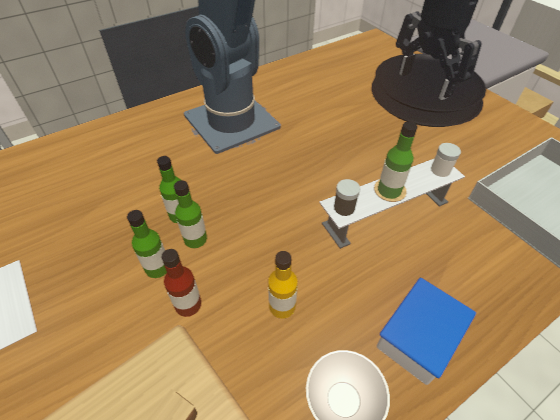

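View pics/side5.png

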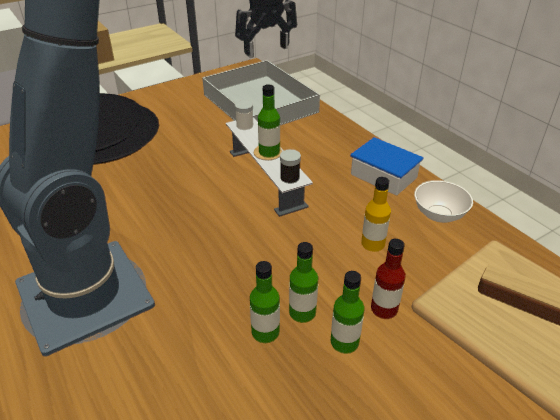

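Both views show the bottle upright on the disc (scene about (396,165), side about (269,125)), yellow unmoved, both jars standing and the gripper clear. I'll hand in.

```bash
python3 -c "
from station import env
print(env.hand_in())"
```

```text
the job is handed in; nothing more can be done
None
```

I set the green bottle upright on the cork disc, let go of it and handed the job in at about 11 s; no verdict came back.

- **Which bottle:** Of the four green bottles, I took the one farthest to the robot's left, at about (430, -207) mm.
- **Placing:** I gripped it by the neck and lowered it in steps until the wrist force showed contact, reaching about 10 N. Then I opened the gripper and backed straight up 120 mm.
- **Position:** In the last pictures the bottle stands upright on the disc at about (549, 130) mm. Its image position is within about 2 pixels of where it should be in both views, which is a few mm.
- **Everything else:** The yellow bottle is at its starting pixels to within about 1 pixel, both jars are still standing, and the wrist force was back to about zero.
- **Disagreement:** The views differed by about 3 mm on the disc's centre: y was 130 mm in the scene view and 127 mm in the side view. My early automatic disc fits in the side and wrist views took in wood around the disc, so I discarded them. I used a colour mask in the scene view, once the arm had moved out of the way.

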